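Find the speed key left latched and release it

TASK

One of the four black speed keys on the polishing unit's control desk has been left latched down. Tap each of the four lightly with the fingertips, one after another along the row starting with the key next to the red button, to feel which one it is; only then press that key well down and let it come up, so that all four keys stand up. Do not push in any of the other three keys, do not press the red button, and leave the other things on the bench where they are.

Things in the scene. Friction and masses are not known exactly. Their poses are not given: they have to be found in the camera images.
- desk: control desk: a green cast box with an aluminium deck, 110 (x) by 270 (y) by 60 mm high, bolted to the bench, place and angle differ each time. Origin at the centre of its underside, z up; its front looks along its -x. In a row along its y, all at x = -8 mm: red button at y = +100, key places at y = +36, -6, -48, -90 mm. A steel conduit elbow, lower than the deck, leaves its rear
- place1 (a point): key place 1 of 4, counted from the red button (place 1 is next to it); marked on the deck by 1 dark dot behind the key. The point lies at the middle of the place on the deck surface, 60 mm above the bench, axes as the desk's. A key's top stands 14 mm above this point when it is up and 10 mm above it when it is latched down
- place2 (a point): key place 2 of 4, counted from the red button (place 1 is next to it); marked on the deck by 2 dark dots behind the key. The point lies at the middle of the place on the deck surface, 60 mm above the bench, axes as the desk's. A key's top stands 14 mm above this point when it is up and 10 mm above it when it is latched down
- place3 (a point): key place 3 of 4, counted from the red button (place 1 is next to it); marked on the deck by 3 dark dots behind the key. The point lies at the middle of the place on the deck surface, 60 mm above the bench, axes as the desk's. A key's top stands 14 mm above this point when it is up and 10 mm above it when it is latched down
- place4 (a point): key place 4 of 4, counted from the red button (place 1 is next to it); marked on the deck by 4 dark dots behind the key. The point lies at the middle of the place on the deck surface, 60 mm above the bench, axes as the desk's. A key's top stands 14 mm above this point when it is up and 10 mm above it when it is latched down
- switch_a: one of four identical latching key switches, in one of the four places (which one differs each time). Origin on the deck surface under the middle of the key, axes as the desk's. Its flat square black key is 20 by 20 mm; keys are 42 mm apart. An up key begins to give at 2.6 N, the latched one at 4 N, then 0.35 N more per mm, plus 0.25 N for each 10 mm/s; about 6.5 N holds a key right down
- key_a (a joint): travel of switch_a's key, m: 0 up, 0.004 latched down, 0.010 bottomed. After a light tap an up key springs back to 0 and the latched key to 0.004. A key that is up counts as pushed in beyond 0.0065. The latched key gives further when pushed; pressed to 0.0085 or more for a moment and let go, it is freed and rises to 0 within 0.3 s. It can come free from 0.007 on, so tap it less deep than that
- switch_b: one of four identical latching key switches, in one of the four places (which one differs each time). Origin on the deck surface under the middle of the key, axes as the desk's. Its flat square black key is 20 by 20 mm; keys are 42 mm apart. An up key begins to give at 2.6 N, the latched one at 4 N, then 0.35 N more per mm, plus 0.25 N for each 10 mm/s; about 6.5 N holds a key right down
- key_b (a joint): travel of switch_b's key, m: 0 up, 0.004 latched down, 0.010 bottomed. After a light tap an up key springs back to 0 and the latched key to 0.004. A key that is up counts as pushed in beyond 0.0065. The latched key gives further when pushed; pressed to 0.0085 or more for a moment and let go, it is freed and rises to 0 within 0.3 s. It can come free from 0.007 on, so tap it less deep than that
- switch_c: one of four identical latching key switches, in one of the four places (which one differs each time). Origin on the deck surface under the middle of the key, axes as the desk's. Its flat square black key is 20 by 20 mm; keys are 42 mm apart. An up key begins to give at 2.6 N, the latched one at 4 N, then 0.35 N more per mm, plus 0.25 N for each 10 mm/s; about 6.5 N holds a key right down
- key_c (a joint): travel of switch_c's key, m: 0 up, 0.004 latched down, 0.010 bottomed. After a light tap an up key springs back to 0 and the latched key to 0.004. A key that is up counts as pushed in beyond 0.0065. The latched key gives further when pushed; pressed to 0.0085 or more for a moment and let go, it is freed and rises to 0 within 0.3 s. It can come free from 0.007 on, so tap it less deep than that
- switch_d: one of four identical latching key switches, in one of the four places (which one differs each time). Origin on the deck surface under the middle of the key, axes as the desk's. Its flat square black key is 20 by 20 mm; keys are 42 mm apart. An up key begins to give at 2.6 N, the latched one at 4 N, then 0.35 N more per mm, plus 0.25 N for each 10 mm/s; about 6.5 N holds a key right down
- key_d (a joint): travel of switch_d's key, m: 0 up, 0.004 latched down, 0.010 bottomed. After a light tap an up key springs back to 0 and the latched key to 0.004. A key that is up counts as pushed in beyond 0.0065. The latched key gives further when pushed; pressed to 0.0085 or more for a moment and let go, it is freed and rises to 0 within 0.3 s. It can come free from 0.007 on, so tap it less deep than that
- red (a joint): red push button of the desk, travel in m: 0 out, 0.006 pressed; round, 28 mm across in a dark collar 44 mm across, its top 22 mm above the deck. Not to be pressed
- drum: buffed brass drum shell, an open tube 84 mm across and 95 mm high, standing on the bench; origin at the centre of its underside. Bystander
- dome: copper dome cap, 68 mm across and 42 mm high, just behind the desk; origin at the centre of its underside. Bystander
- axle: blackened iron axle pin, 10 mm thick and 170 mm long with 16 mm square ends, lying in front of the desk along its own x; origin on the bench under its middle. Bystander
- polish_bar: bar of green polishing compound, 38 by 105 by 34 mm, half in its wrapper, just behind the desk; origin at the centre of its underside. Bystander
- tin: round metal tin, 82 mm across and 62 mm high; origin at the centre of its underside. Bystander
- brush: hand brush with a wooden handle, 190 mm long, lying on the bench; origin on the bench under it. Bystander

How it is judged:
By the outcome, as a careful person would: the job done as asked, in the order asked, and still so for the second after the job is handed in, with the robot touching nothing.
It also fails if it takes over 45 s, if anything falls off the work surface, if the arm or the gripper's body presses on something with over 40 N, if the wrist force passes 120 N, or if a joint passes its speed limit or range.

ROBOT

A 6-joint arm with a two-finger parallel gripper is mounted at the origin on the work surface. World frame = base frame: x ahead of the robot, y to its left, z up, the work surface at z = 0. Lengths are in m, angles in rad, forces in N, time in s.
With the tool pointing down it reaches from about 0.35 to 0.85 m from the base axis. Payload 8.1 kg.
Tool frame: the origin (TCP) lies on the centre line of the jaws, within the pads' length; the fingertips stand 8 mm ahead of it and the grasp point (between the pads) lies 11 mm behind it; z points along the fingers, y is the line along which they close (so a half turn about z gives the same grasp; the last joint's range is limited). The gripper opens to 85 mm and grips with 20 to 120 N. Pads are 22 mm wide; open, the fingers measure 114 mm over their backs; the gripper's body (76 mm by 85 mm) begins 54 mm behind the grasp point. The pads swing forward as they close: fully open they stand 13 mm farther back than shut.
Start: joints at [-1.292, 0.13, 1.488, -0, 1.523, -0.085], TCP at [0.214, -0.561, 0.214] pointing down, gripper open.
Joint ranges: [-2.96, 2.96], [-0.89, 2.26], [0.02, 2.5], [-1.34, 4.48], [0, 2.73], [-2.66, 2.66]. Speed limits (rad/s): [2.39, 2.39, 2.79, 3.14, 3.14, 3.14].

INTERFACE

Orientations are given as [roll, pitch, yaw] about the fixed x, y, z axes, in that order (R = Rz(yaw) Ry(pitch) Rx(roll)).
In Python, from plant import sensors, optics, bot gives the robot as it stands.
- The arm moves only by the tool move_arm, never from a script. Its argument "commands" is text: rows parted by semicolons, each of 7 numbers parted by spaces: the turn, a rotation vector about the tool's x, y, z in degrees, then the shift along the tool's x, y, z in mm, then the finger opening in mm, from 0 to 85.4. In form: ax ay az x y z gripper; .... A call has 1 to 20 rows; each row is the pose to reach, as a shift and turn from the pose commanded when the call began, along the tool's axes at that moment; what a row does not reach only later rows make up. A row lasts 1/8 s, in which the tool goes at most 62.5 mm and 10.7 degrees, less where a joint would pass 70% of its speed; a pose out of reach is approached as far as the arm can. A call with a gripper value outside its range is refused whole. The fingers move at their own pace and stop on an object; "squeeze" is the grip in N (left out, the last holds). Time passes only in rows, so rows that repeat a pose let the fingers close. It gives the time, the measured TCP pose, the force, the opening and the grip force at its end, in the units of the state.
- sensors.sense(): the state, without advancing time (a new reading comes with each control period).
- optics.get_image(name): name is "scene" or "top" or "wrist"; returns (picture, depth): 384x512x3 uint8, red, green, blue; 384x512 float32, m along the optical axis (not along the pixel's ray), 0 where there is no reading.
- optics.calibration(name): a dict with "fov_y" (degrees; the focal length in pixels is half the picture's height over the tangent of half this angle, whatever the lens; pixels are square), "cx", "cy" (the principal point, pixels), "distortion" ([k1, k2, p1, p2, k3] as OpenCV has them; the pictures are not rectified), "eye" and "attitude" of the camera in the world. Camera axes: x right, y up, looking along -z (the intrinsics and any distortion apply to the point x, -y, -z); pixel columns grow to the right and rows downward; lengths in m; the calibration is good to about 2 mm. A picture is of the moment at which its call begins: read the wrist's pose just before it. calibration takes no time and is no camera call; for the wrist camera it gives the pose at the moment of the call.
- bot.job_done(): hands the job in; it is judged then, once.
The state is a dict: "t": time; "joints": joint angles; "qd": joint speeds; "tau": joint torques, N m; "tcp_pos": TCP position; "tool_rot": TCP orientation; "contact_force": force on the tool from outside, world axes, zero at the start; "torque": the same for the moment, N m; "grip_width": finger opening in m; "grasp_force": force on a finger pad.
Only numpy, scipy, OpenCV 4.12 (cv2) and the standard library are available. Lean on these libraries where they do the work, as an engineer would, in place of code of your own. Each camera call takes 0.05 s, during which the arm holds its last target. There are 200 camera calls.

## Working session

There is one attempt and no reset: what is moved stays moved. The work goes in short steps, Python scripts to look and compute and a tool call to move; the robot and the scene stay as the last step left them, time stands still between calls to the robot, and variables do not carry over. Pictures are saved under pics/ and viewed, at most 10 in all, crops included, and the job is handed in when it is done.

Besides the shell and the picture viewer there is one more tool, called after "Emit:" in YAML: its name, and indented under it one key for each argument. move_arm: Moves the arm, as the interface text tells. Its arguments: {"type":"object","properties":{"commands":{"type":"string"},"squeeze":{"type":"number"}},"required":["commands"]}

```bash
ls; mkdir -p pics; python3 - <<'E'
from plant import sensors, optics, bot
import cv2,numpy as np
s=sensors.sense();print({k:np.round(v,4).tolist() for k,v in s.items()})
a=[]
for n in("scene","top"):
    p,d=optics.get_image(n);c=optics.calibration(n);print(n,c)
    cv2.imwrite(f"pics/{n}.png",p[...,::-1]);np.savez(f"{n}.npz",p=p,d=d)
E
```

```text
pics
{'t': 0.0, 'joints': [-1.2924, 0.1311, 1.4892, 0.0, 1.523, -0.0854], 'qd': [0.0002, -0.0012, 0.0006, -0.0004, -0.0001, -0.0008], 'tau': [-0.001, -56.9404, -50.0549, -0.0007, 0.015, -0.0], 'tcp_pos': [0.2134, -0.5602, 0.2129], 'tool_rot': [-3.1398, -0.0002, 0.3638], 'contact_force': [0.6502, 0.418, 0.21], 'torque': [-0.0167, 0.0236, -0.0077], 'grasp_force': 0.0, 'grip_width': 0.0853}
scene {'fov_y': 57.41423884636763, 'cx': 257.76031635806635, 'cy': 193.0743546993282, 'distortion': array([-0.02654121,  0.        ,  0.        ,  0.        ,  0.        ]), 'eye': array([1.00062463, 0.20102904, 0.87064082]), 'attitude': array([ 0.57881055, -0.00761914,  1.9216532 ])}
top {'fov_y': 49.044544207002176, 'cx': 260.0560863424067, 'cy': 186.28241908442334, 'distortion': array([-0.15672033,  0.        ,  0.        ,  0.        ,  0.        ]), 'eye': array([0.42808565, 0.01991051, 1.52177422]), 'attitude': array([ 0.05760807,  0.00974947, -1.58814751])}
```

View pics/scene.png

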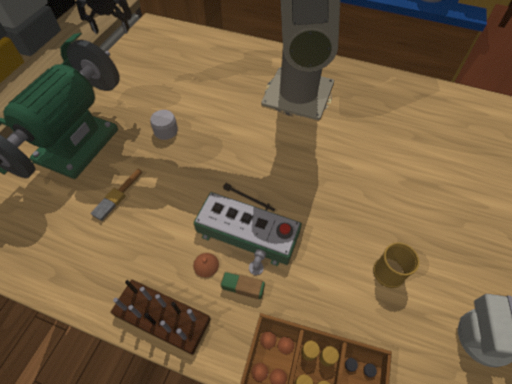

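View pics/top.png

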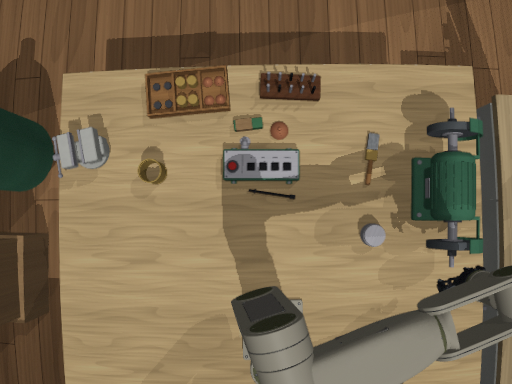

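The scene view shows the desk at about (248,228), with the red button at (286,230). In the top view the red button is at (233,166) and the keys run from (250,166) to (287,167). I'll locate the desk from those.

```bash
cat > h.py <<'E'
import numpy as np,cv2
from scipy.spatial.transform import Rotation as Ro
def K(c):
    f=192/np.tan(np.radians(c["fov_y"]/2));return np.array([[f,0,c["cx"]],[0,f,c["cy"]],[0,0,1]])
def plane(c,uv,z):
    q=cv2.undistortPoints(np.float64(uv).reshape(-1,1,2),K(c),c["distortion"])[:,0]
    d=np.c_[q[:,0],-q[:,1],-np.ones(len(q))]@Ro.from_euler("xyz",c["attitude"]).as_matrix().T
    return c["eye"]+d*((z-c["eye"][2])/d[:,2])[:,None]
def blobs(m,lo,hi):
    n,l,s,ce=cv2.connectedComponentsWithStats(m.astype(np.uint8));return [(ce[i].round(2),s[i,4]) for i in range(1,n) if lo<=s[i,4]<=hi]
E
python3 - <<'E'
from h import *
from plant import optics
for n,box in(("top",(220,145,302,188)),("scene",(190,190,305,265))):
    p=np.load(n+".npz")["p"].astype(int);c=optics.calibration(n)
    x0,y0,x1,y1=box;q=p[y0:y1,x0:x1]
    for nm,m,z in(("red",(q[...,0]>q[...,1]*2)&(q[...,0]>80),.082),("key",q.max(2)<50,.073)):
        for ce,a in blobs(m,12,300): print(n,nm,ce+[x0,y0],a,plane(c,ce+[x0,y0],z).round(4)[0])
E
```

```text
top red [231.78 165.45] 49 [0.5849 0.1286 0.082 ]
top key [230.65 168.41] 17 [0.5757 0.1333 0.073 ]
top key [250.43 166.04] 53 [0.5826 0.0647 0.073 ]
top key [262.5 166. ] 42 [0.582  0.0229 0.073 ]
top key [274.5 166. ] 42 [ 0.5812 -0.0186  0.073 ]
top key [286.27 165.89] 45 [ 0.5809 -0.0593  0.073 ]
scene red [284.5  228.24] 82 [0.5907 0.1293 0.082 ]
scene key [255.47 200.49] 89 [0.5335 0.03   0.073 ]
scene key [217.32 207.89] 57 [ 0.5902 -0.0565  0.073 ]
scene key [231.57 212.88] 60 [ 0.5912 -0.0154  0.073 ]
scene key [246.28 217.95] 64 [0.5919 0.0262 0.073 ]
scene key [261.06 223.  ] 78 [0.5925 0.0672 0.073 ]
scene key [283.92 234.12] 48 [0.6024 0.1322 0.073 ]
```

Emit:
move_arm:
  commands: "0 0 2 20 -14 -2 0; 0 0 4 60 -43 -4 0; 0 0 6 104 -74 -7 0; 0 0 8 150 -107 -10 0; 0 0 10 196 -140 -13 0; 0 0 12 242 -173 -16 0; 0 0 14 288 -206 -20 0; 0 0 16 334 -239 -23 0; 0 0 17 380 -272 -26 0; 0 0 18 426 -305 -29 0; 0 0 19 470 -336 -32 0; 0 0 20 508 -363 -35 0; 0 0 21 535 -382 -37 0; 0 0 21.6 547 -391 -37 0; 0 0 21.6 547 -391 -37 0; 0 0 21.6 547 -391 -37 0"
  squeeze: 20

```text
t: 2.1
tcp_pos: [0.585, -0.0018, 0.2507]
tool_rot: [3.141, 0.001, -0.014]
contact_force: [-0.5, 0.0, -0.4]
grip_width: 0.0001
grasp_force: 0.0
```

```bash
python3 - <<'E'
from plant import sensors, optics
import cv2,numpy as np,pickle
s=sensors.sense();c=optics.calibration("wrist");p,d=optics.get_image("wrist")
print(s["tcp_pos"],s["tool_rot"],s["contact_force"],s["joints"],s["grip_width"],c)
cv2.imwrite("pics/w1.png",p[...,::-1]);pickle.dump((s,c,p,d),open("w1.pkl","wb"))
E
```

```text
[ 0.58504242 -0.00180495  0.25068429] [ 3.14117718e+00  6.15524827e-04 -1.39189247e-02] [-0.54945068  0.02471339 -0.4060952 ] [-9.04093440e-02  7.80178109e-02  1.47759933e+00 -4.61354451e-04
  1.58655749e+00  1.49429864e+00] 0.00013551794256023828 {'fov_y': 65.30592068372214, 'cx': 256.6105235427941, 'cy': 188.7691036344387, 'distortion': array([-0.06740833,  0.        ,  0.        ,  0.        ,  0.        ]), 'eye': array([ 0.66101131, -0.00380567,  0.40986318]), 'attitude': array([-3.09058670e-01, -1.36609310e-03, -1.58469882e+00])}
```

View pics/w1.png

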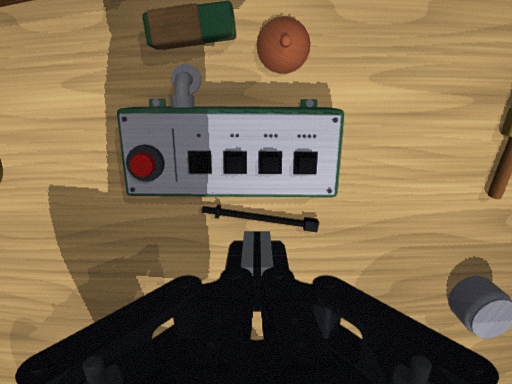

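The wrist view shows the whole desk. The red button is at (142,165), keys 1–4 are at (200,162), (235,162), (270,162) and (305,162), and their dots confirm the order 1 to 4. The axle lies in front at (260,217).

```bash
python3 - <<'E'
from h import *
import pickle
s,c,p,d=pickle.load(open("w1.pkl","rb"));p=p.astype(int)
x0,y0=185,145;q=p[145:180,185:322]
for ce,a in blobs(q.max(2)<45,100,900):
    u=ce+[x0,y0];print("key",u,a,plane(c,u,.073).round(4)[0], d[int(u[1]),int(u[0])])
q=p[145:185,125:165]
for ce,a in blobs((q[...,0]>q[...,1]*2)&(q[...,0]>90),50,900):print("red",ce+[125,145],plane(c,ce+[125,145],.082).round(4)[0])
# deck screws / corners (deck z=.06)
print(plane(c,[(122,119),(335,120),(132,190),(329,191)],.06).round(4))
# key tops height by depth, world
R=Ro.from_euler("xyz",c["attitude"]).as_matrix()
for ux in (200,235,270,305,217,253):
    dd=np.median(d[158:167,ux-4:ux+5]);r=plane(c,[(ux,162)],0)[0]-c["eye"];ax=-R[:,2]
    print(ux,(c["eye"]+r*dd/(r@ax)).round(4))
E
```

```text
key [199.16 161.74] 509 [0.587  0.0629 0.073 ] 0.34692618
key [234.41 161.91] 474 [0.5862 0.0223 0.073 ] 0.34234628
key [269.67 162.31] 498 [ 0.5851 -0.0182  0.073 ] 0.3441814
key [304.78 162.4 ] 494 [ 0.5845 -0.0586  0.073 ] 0.3442957
red [140.64 165.04] [0.5864 0.128  0.082 ]
[[ 0.6365  0.1522  0.06  ]
 [ 0.6311 -0.0941  0.06  ]
 [ 0.5499  0.152   0.06  ]
 [ 0.5451 -0.092   0.06  ]]
200 [0.5859 0.0626 0.0692]
235 [0.5861 0.0216 0.0732]
270 [ 0.5855 -0.0186  0.073 ]
305 [ 0.585  -0.0588  0.0733]
217 [0.5834 0.0442 0.0592]
253 [0.5827 0.0011 0.0593]
```

Emit:
move_arm:
  commands: "0 0 0 1 -25 20 0; 0 0 0 1 -55 60 0; 0 0 0 1 -67 100 0; 0 0 0 1 -67 135 0; 0 0 0 1 -67 152 0; 0 0 0 1 -67 158.5 0; 0 0 0 1 -67 158.5 0; 0 0 0 1 -67 158.5 0"

```text
t: 3.15
tcp_pos: [0.5887, 0.0661, 0.0942]
tool_rot: [-3.141, -0.003, -0.014]
contact_force: [0.1, 0.1, 0.1]
grip_width: 0.0
grasp_force: 0.0
```

```bash
python3 - <<'E'
from plant import sensors, optics
import cv2,numpy as np
s=sensors.sense();p,d=optics.get_image("wrist")
print(s["tcp_pos"],s["tool_rot"],s["contact_force"])
cv2.imwrite("pics/w2.png",p[...,::-1])
E
```

```text
[0.58869523 0.06607299 0.09418102] [-3.14149640e+00 -2.71587922e-03 -1.35483098e-02] [0.11286457 0.0963128  0.09071431]
```

View pics/w2.png

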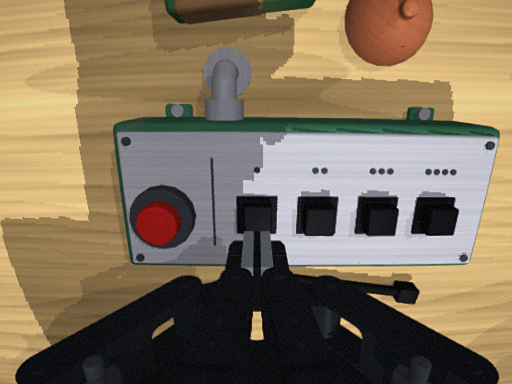

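The tips at (257,230) are centred left to right on key 1 at (257,213), and the red button at (158,222) is well clear. I'll go down slowly.

Emit:
move_arm:
  commands: "0 0 0 0 0 4 0; 0 0 0 0 0 7 0; 0 0 0 0 0 8 0; 0 0 0 0 0 8 0; 0 0 0 0 0 8 0"

```text
t: 3.82
tcp_pos: [0.5875, 0.0663, 0.0845]
tool_rot: [-3.142, -0.0, -0.013]
contact_force: [0.1, -0.5, 0.1]
grip_width: -0.0001
grasp_force: 0.0
```

Emit:
move_arm:
  commands: "0 0 0 0 0 1 0; 0 0 0 0 0 2 0; 0 0 0 0 0 2 0"

```text
t: 4.2
tcp_pos: [0.5874, 0.0663, 0.0823]
tool_rot: [3.142, 0.0, -0.013]
contact_force: [0.9, -0.3, -0.3]
grip_width: 0.0
grasp_force: 0.0
```

Emit:
move_arm:
  commands: "0 0 0 0 0 1 0; 0 0 0 0 0 1 0"

```text
t: 4.45
tcp_pos: [0.5874, 0.0663, 0.0813]
tool_rot: [-3.142, 0.0, -0.013]
contact_force: [0.1, 0.7, 0.4]
grip_width: -0.0001
grasp_force: 0.0
```

Emit:
move_arm:
  commands: "0 0 0 0 0 1 0; 0 0 0 0 0 1 0"

```text
t: 4.7
tcp_pos: [0.5874, 0.0663, 0.0803]
tool_rot: [-3.142, 0.0, -0.013]
contact_force: [0.1, -0.1, 0.3]
grip_width: 0.0001
grasp_force: 0.0
```

Emit:
move_arm:
  commands: "0 0 0 0 0 1 0; 0 0 0 0 0 1 0"

```text
t: 4.95
tcp_pos: [0.5874, 0.0663, 0.0793]
tool_rot: [3.142, 0.0, -0.013]
contact_force: [0.3, 0.1, 1.0]
grip_width: -0.0002
grasp_force: 0.0
```

Emit:
move_arm:
  commands: "0 0 0 0 0 1 0; 0 0 0 0 0 1 0"

```text
t: 5.2
tcp_pos: [0.5874, 0.0663, 0.0783]
tool_rot: [3.142, 0.0, -0.013]
contact_force: [0.4, 0.5, 1.8]
grip_width: -0.0002
grasp_force: 0.0
```

Emit:
move_arm:
  commands: "0 0 0 0 0 0.5 0; 0 0 0 0 0 0.5 0"

```text
t: 5.45
tcp_pos: [0.5875, 0.0663, 0.0779]
tool_rot: [3.142, 0.0, -0.013]
contact_force: [0.1, 1.2, 0.1]
grip_width: -0.0001
grasp_force: 0.0
```

Emit:
move_arm:
  commands: "0 0 0 0 0 0.5 0; 0 0 0 0 0 0.5 0"

```text
t: 5.7
tcp_pos: [0.5874, 0.0663, 0.0774]
tool_rot: [-3.142, 0.0, -0.013]
contact_force: [-0.1, 0.7, -0.4]
grip_width: 0.0001
grasp_force: 0.0
```

Emit:
move_arm:
  commands: "0 0 0 0 0 0.5 0; 0 0 0 0 0 0.5 0"

```text
t: 5.95
tcp_pos: [0.5874, 0.0663, 0.0768]
tool_rot: [-3.142, 0.0, -0.013]
contact_force: [0.1, 0.1, 0.4]
grip_width: -0.0001
grasp_force: 0.0
```

Emit:
move_arm:
  commands: "0 0 0 0 0 0.5 0; 0 0 0 0 0 0.5 0"

```text
t: 6.2
tcp_pos: [0.5874, 0.0663, 0.0763]
tool_rot: [3.142, 0.0, -0.013]
contact_force: [-0.7, 0.3, -0.1]
grip_width: 0.0001
grasp_force: 0.0
```

```bash
python3 - <<'E'
from plant import sensors, optics
import cv2,numpy as np
F=[sensors.sense()["contact_force"]]
p,d=optics.get_image("wrist");F.append(sensors.sense()["contact_force"])
print(np.round(F,2),optics.calibration("wrist")["eye"])
cv2.imwrite("pics/w3.png",cv2.resize(p[150:310,130:470,::-1],None,fx=2.3,fy=2.3,interpolation=2))
E
```

```text
[[-0.69  0.29 -0.08]
 [ 0.02  0.02 -0.23]] [0.66332652 0.06428554 0.23561451]
```

View pics/w3.png

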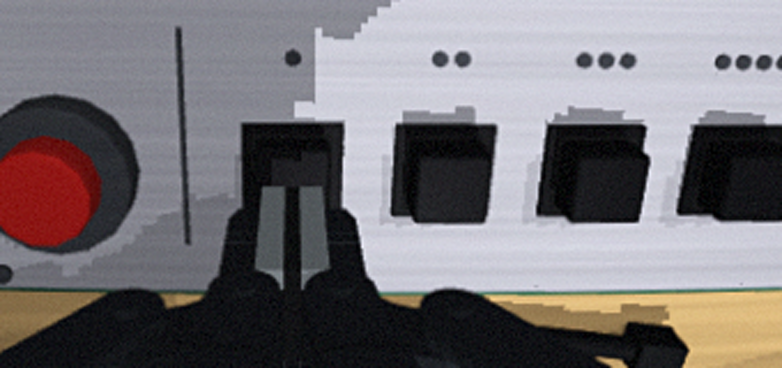

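```bash
python3 - <<'E'
from h import *
from plant import optics
c=optics.calibration("wrist")
f=lambda l:np.float64(l)/2.3+[130,150]
print("tip",plane(c,f([(290,185),(258,185),(326,185)]),.0683).round(4))
print("frames",plane(c,f([(243,122),(343,122),(395,124),(496,124),(548,125),(645,125)]),.060).round(4))
print("dots",plane(c,f([(293,58),(451,59),(606,60)]),.06).round(4))
print("key2 top near corners",plane(c,f([(413,222),(487,222)]),.074).round(4))
print("key2 top far corners",plane(c,f([(418,157),(492,152)]),.074).round(4))
E
```

```text
tip [[0.5832 0.0655 0.0683]
 [0.5833 0.0741 0.0683]
 [0.583  0.0559 0.0683]]
frames [[ 0.5982  0.0781  0.06  ]
 [ 0.5978  0.0509  0.06  ]
 [ 0.597   0.0367  0.06  ]
 [ 0.5966  0.009   0.06  ]
 [ 0.5961 -0.0056  0.06  ]
 [ 0.5956 -0.0331  0.06  ]]
dots [[ 0.616   0.0643  0.06  ]
 [ 0.6152  0.0224  0.06  ]
 [ 0.6144 -0.0196  0.06  ]]
key2 top near corners [[0.5747 0.0332 0.074 ]
 [0.5742 0.0135 0.074 ]]
key2 top far corners [[0.5933 0.0327 0.074 ]
 [0.5943 0.0138 0.074 ]]
```

```bash
python3 - <<'E'
from h import *
import pickle
s,c,p,d=pickle.load(open("w1.pkl","rb"))
R=Ro.from_euler("xyz",c["attitude"]).as_matrix()
for v in range(226,275,3):
  o=[]
  for u in (236,249,257,265):
    r=plane(c,[(u,v)],0)[0]-c["eye"];P=c["eye"]+r*d[v,u]/(r@-R[:,2]);o.append(((P-s["tcp_pos"])*1000).round(0).tolist())
  print(v,o,p[v,249])
E
```

```text
226 [[-114.0, 31.0, -252.0], [-114.0, 12.0, -252.0], [-114.0, -1.0, -253.0], [-113.0, -12.0, -250.0]] [185 155 102]
229 [[-118.0, 31.0, -251.0], [-119.0, 12.0, -253.0], [-119.0, -0.0, -251.0], [-119.0, -12.0, -251.0]] [195 161 109]
232 [[-123.0, 31.0, -252.0], [9.0, 3.0, 22.0], [10.0, -1.0, 23.0], [9.0, -5.0, 22.0]] [60 62 67]
235 [[-128.0, 32.0, -252.0], [10.0, 2.0, 26.0], [10.0, -1.0, 26.0], [9.0, -5.0, 25.0]] [63 68 69]
238 [[-134.0, 32.0, -253.0], [9.0, 2.0, 29.0], [76.0, -2.0, 159.0], [9.0, -5.0, 29.0]] [63 66 68]
241 [[5.0, 9.0, 24.0], [9.0, 2.0, 30.0], [10.0, -1.0, 32.0], [9.0, -5.0, 32.0]] [64 66 69]
244 [[6.0, 9.0, 27.0], [9.0, 2.0, 35.0], [9.0, -1.0, 34.0], [9.0, -5.0, 35.0]] [65 67 70]
247 [[6.0, 9.0, 31.0], [10.0, 2.0, 38.0], [10.0, -1.0, 38.0], [10.0, -5.0, 39.0]] [65 67 67]
250 [[5.0, 9.0, 33.0], [10.0, 2.0, 41.0], [9.0, -1.0, 40.0], [9.0, -5.0, 40.0]] [62 69 67]
253 [[6.0, 8.0, 36.0], [9.0, 2.0, 43.0], [9.0, -1.0, 43.0], [9.0, -5.0, 43.0]] [59 62 67]
256 [[6.0, 8.0, 39.0], [9.0, 2.0, 45.0], [9.0, -1.0, 46.0], [9.0, -5.0, 45.0]] [66 68 72]
259 [[6.0, 8.0, 42.0], [9.0, 2.0, 48.0], [9.0, -1.0, 48.0], [9.0, -5.0, 48.0]] [59 66 65]
262 [[6.0, 8.0, 45.0], [10.0, 2.0, 51.0], [10.0, -1.0, 52.0], [9.0, -5.0, 50.0]] [62 62 69]
265 [[6.0, 8.0, 48.0], [9.0, 2.0, 53.0], [9.0, -1.0, 53.0], [10.0, -5.0, 53.0]] [62 66 68]
268 [[10.0, 7.0, 56.0], [9.0, 2.0, 54.0], [9.0, -1.0, 55.0], [8.0, -5.0, 53.0]] [100 108 109]
271 [[12.0, 7.0, 60.0], [10.0, 2.0, 58.0], [8.0, -1.0, 54.0], [11.0, -4.0, 59.0]] [25 27 30]
274 [[12.0, 6.0, 63.0], [10.0, 2.0, 61.0], [6.0, -1.0, 54.0], [10.0, -4.0, 61.0]] [0 1 7]
```

The wrist depth puts the visible tips about 20 mm above the TCP, which doesn't fit the stated 8 mm ahead. I'll check that from the scene camera.

```bash
python3 - <<'E'
from h import *
from plant import sensors, optics
import pickle
s=sensors.sense();c=optics.calibration("scene");p,d=optics.get_image("scene");pickle.dump((s,c,p,d),open("s2.pkl","wb"))
R=Ro.from_euler("xyz",c["attitude"]).as_matrix()
# project tcp, tip
for q in ((0,0,-.008),(0,0,0),(0,0,.022)):
    P=R.T@(s["tcp_pos"]+q-c["eye"]);P=P*[1,-1,-1]
    print(q,cv2.projectPoints(P.reshape(1,1,3),np.zeros(3),np.zeros(3),K(c),c["distortion"])[0].ravel())
cv2.imwrite("pics/s2.png",cv2.resize(p[130:270,190:330,::-1],None,fx=4.2,fy=4.2,interpolation=0))
E
```

```text
(0, 0, -0.008) [261.36914667 222.12000181]
(0, 0, 0) [261.41966007 220.63650183]
(0, 0, 0.022) [261.56250762 216.44059387]
```

View pics/s2.png

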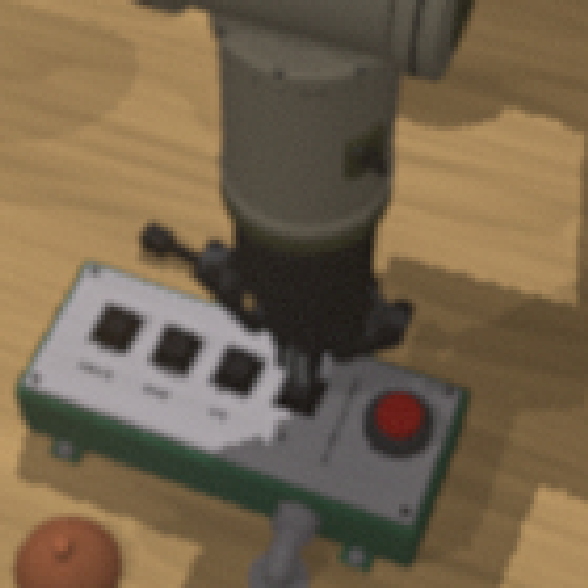

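Emit:
move_arm:
  commands: "0 0 0 -1 0 1 0; 0 0 0 -2 0 2 0; 0 0 0 -2 0 2 0"

```text
t: 6.68
tcp_pos: [0.5852, 0.0663, 0.0742]
tool_rot: [-3.142, 0.0, -0.013]
contact_force: [-0.0, -0.4, -0.1]
grip_width: -0.0
grasp_force: 0.0
```

Emit:
move_arm:
  commands: "0 0 0 0 0 1 0; 0 0 0 0 0 2 0; 0 0 0 0 0 2 0"

```text
t: 7.05
tcp_pos: [0.5854, 0.0663, 0.0722]
tool_rot: [3.142, 0.0, -0.013]
contact_force: [-0.6, -0.4, 0.4]
grip_width: -0.0
grasp_force: 0.0
```

The stated tip height would now be well into the key, yet there is no force. So the tips do sit higher than stated, and I'll keep feeling downwards.

Emit:
move_arm:
  commands: "0 0 0 0 0 2 0; 0 0 0 0 0 4 0; 0 0 0 0 0 4 0"

```text
t: 7.42
tcp_pos: [0.5852, 0.0663, 0.0681]
tool_rot: [3.142, 0.001, -0.013]
contact_force: [-0.3, -0.1, 0.1]
grip_width: -0.0
grasp_force: 0.0
```

Emit:
move_arm:
  commands: "0 0 0 0 0 2 0; 0 0 0 0 0 4 0; 0 0 0 0 0 4 0"

```text
t: 7.8
tcp_pos: [0.5852, 0.0663, 0.0641]
tool_rot: [-3.142, 0.001, -0.013]
contact_force: [-0.0, -0.0, -0.3]
grip_width: -0.0001
grasp_force: 0.0
```

Emit:
move_arm:
  commands: "0 0 0 0 0 1 0; 0 0 0 0 0 2 0; 0 0 0 0 0 2 0"

```text
t: 8.18
tcp_pos: [0.5854, 0.0663, 0.0623]
tool_rot: [3.142, 0.0, -0.013]
contact_force: [-1.0, -0.8, 0.5]
grip_width: 0.0
grasp_force: 0.0
```

```bash
python3 - <<'E'
from h import *
from plant import sensors, optics
s=sensors.sense();c=optics.calibration("wrist");p,d=optics.get_image("wrist")
R=Ro.from_euler("xyz",c["attitude"]).as_matrix()
print(s["tcp_pos"],s["contact_force"])
for v in range(205,240,2):
  o=[]
  for u in (249,257,265):
    r=plane(c,[(u,v)],0)[0]-c["eye"];P=c["eye"]+r*d[v,u]/(r@-R[:,2]);o.append((P*1000).round(0).tolist())
  print(v,o)
E
```

```text
[0.5853896  0.06632145 0.06230026] [-1.01254424 -0.84264345  0.54913216]
205 [[599.0, 69.0, 58.0], [600.0, 65.0, 60.0], [600.0, 60.0, 60.0]]
207 [[599.0, 69.0, 60.0], [599.0, 65.0, 60.0], [598.0, 60.0, 58.0]]
209 [[598.0, 69.0, 61.0], [598.0, 65.0, 62.0], [599.0, 60.0, 63.0]]
211 [[597.0, 69.0, 61.0], [597.0, 65.0, 61.0], [596.0, 60.0, 60.0]]
213 [[596.0, 69.0, 61.0], [596.0, 65.0, 61.0], [596.0, 60.0, 62.0]]
215 [[594.0, 69.0, 61.0], [595.0, 65.0, 63.0], [594.0, 60.0, 62.0]]
217 [[595.0, 69.0, 65.0], [595.0, 65.0, 65.0], [594.0, 60.0, 64.0]]
219 [[595.0, 69.0, 68.0], [594.0, 65.0, 66.0], [594.0, 60.0, 67.0]]
221 [[594.0, 69.0, 69.0], [594.0, 65.0, 69.0], [594.0, 60.0, 69.0]]
223 [[593.0, 69.0, 70.0], [593.0, 65.0, 69.0], [592.0, 60.0, 69.0]]
225 [[592.0, 69.0, 70.0], [592.0, 65.0, 70.0], [592.0, 60.0, 69.0]]
227 [[590.0, 69.0, 69.0], [590.0, 65.0, 69.0], [591.0, 60.0, 70.0]]
229 [[589.0, 69.0, 70.0], [590.0, 65.0, 71.0], [589.0, 60.0, 69.0]]
231 [[595.0, 69.0, 83.0], [595.0, 65.0, 83.0], [595.0, 61.0, 84.0]]
233 [[594.0, 69.0, 85.0], [595.0, 65.0, 87.0], [594.0, 61.0, 85.0]]
235 [[595.0, 69.0, 88.0], [595.0, 65.0, 89.0], [595.0, 61.0, 89.0]]
237 [[594.0, 69.0, 89.0], [595.0, 65.0, 90.0], [595.0, 61.0, 90.0]]
239 [[595.0, 69.0, 92.0], [595.0, 65.0, 93.0], [595.0, 61.0, 92.0]]
```

The depth image puts the tips at z≈0.083, 21 mm above the reported TCP, and key 1's top at about 0.070. I expect contact near TCP z≈0.049.

Emit:
move_arm:
  commands: "0 0 0 0 0 3 0; 0 0 0 0 0 6 0; 0 0 0 0 0 8 0; 0 0 0 0 0 9 0; 0 0 0 0 0 9 0"

```text
t: 8.85
tcp_pos: [0.5854, 0.0663, 0.0533]
tool_rot: [-3.142, 0.0, -0.013]
contact_force: [0.1, 0.9, 0.3]
grip_width: 0.0001
grasp_force: 0.0
```

Emit:
move_arm:
  commands: "0 0 0 0 0 1 0; 0 0 0 0 0 1.5 0; 0 0 0 0 0 1.5 0"

```text
t: 9.22
tcp_pos: [0.5856, 0.0663, 0.0522]
tool_rot: [-3.142, -0.0, -0.013]
contact_force: [-0.0, -0.4, 3.2]
grip_width: -0.0002
grasp_force: 1.5
```

Emit:
move_arm:
  commands: "0 0 0 0 0 0.5 0; 0 0 0 0 0 1 0; 0 0 0 0 0 1 0"

```text
t: 9.6
tcp_pos: [0.5857, 0.0664, 0.0511]
tool_rot: [-3.142, -0.0, -0.013]
contact_force: [-0.6, 0.6, 3.7]
grip_width: -0.0001
grasp_force: 2.1
```

Emit:
move_arm:
  commands: "0 0 0 0 0 0.5 0; 0 0 0 0 0 1 0; 0 0 0 0 0 1 0"

```text
t: 9.98
tcp_pos: [0.5856, 0.0663, 0.05]
tool_rot: [-3.142, -0.0, -0.013]
contact_force: [0.2, 0.4, 4.6]
grip_width: 0.0001
grasp_force: 2.3
```

```bash
cat >fr.py <<'E'
from h import *
from plant import sensors, optics
F=[];D=[]
for i in range(5):
    F.append(sensors.sense()["contact_force"][2]);c=optics.calibration("wrist");p,d=optics.get_image("wrist");D.append(d)
s=sensors.sense();d=np.median(D,0)
R=Ro.from_euler("xyz",c["attitude"]).as_matrix()
print(s["t"],s["tcp_pos"].round(4),"F",np.round(F,1),np.mean(F))
for v in range(213,240,1):
  o=[]
  for us in (range(246,252),range(262,268)):
    P=[]
    for u in us:
      r=plane(c,[(u,v)],0)[0]-c["eye"];P.append(c["eye"]+r*d[v,u]/(r@-R[:,2]))
    o.append((np.mean(P,0)*1000).round(1).tolist())
  print(v,o)
E
python3 fr.py
```

```text
10.225 [0.5856 0.0663 0.05  ] F [4.6 5.3 4.7 4.4 4.3] 4.644971243103573
213 [[600.1, 69.4, 59.3], [599.9, 60.7, 59.0]]
214 [[599.5, 69.4, 59.3], [599.4, 60.7, 59.4]]
215 [[599.0, 69.4, 59.5], [598.8, 60.7, 59.2]]
216 [[598.4, 69.4, 59.5], [598.2, 60.7, 59.2]]
217 [[598.3, 69.4, 60.6], [598.2, 60.8, 60.6]]
218 [[598.0, 69.4, 61.2], [597.8, 60.8, 61.1]]
219 [[597.4, 69.4, 61.3], [597.3, 60.8, 61.2]]
220 [[596.9, 69.4, 61.3], [596.8, 60.8, 61.4]]
221 [[596.2, 69.4, 61.2], [596.2, 60.8, 61.4]]
222 [[595.7, 69.4, 61.4], [595.5, 60.8, 61.1]]
223 [[595.3, 69.4, 61.8], [595.1, 60.8, 61.6]]
224 [[594.7, 69.4, 61.6], [594.6, 60.8, 61.7]]
225 [[594.5, 69.4, 62.5], [594.3, 60.8, 62.4]]
226 [[594.2, 69.4, 63.1], [594.4, 60.9, 63.8]]
227 [[594.6, 69.3, 65.3], [594.2, 60.9, 64.8]]
228 [[594.2, 69.3, 65.7], [594.0, 60.9, 65.6]]
229 [[593.9, 69.3, 66.3], [593.8, 60.9, 66.4]]
230 [[593.3, 69.3, 66.3], [593.3, 61.0, 66.4]]
231 [[595.0, 69.2, 71.0], [595.1, 61.1, 71.4]]
232 [[595.1, 69.2, 72.3], [595.1, 61.1, 72.5]]
233 [[595.2, 69.1, 73.6], [595.0, 61.1, 73.5]]
234 [[595.1, 69.1, 74.6], [595.0, 61.2, 74.7]]
235 [[595.1, 69.1, 75.8], [595.1, 61.2, 75.9]]
236 [[595.0, 69.0, 76.6], [595.0, 61.2, 76.7]]
237 [[595.1, 69.0, 77.8], [595.0, 61.2, 77.8]]
238 [[595.2, 69.0, 79.2], [595.0, 61.3, 79.0]]
239 [[595.2, 69.0, 80.2], [595.0, 61.3, 79.9]]
```

The contact and the force (none at TCP 0.0533, 3.2 N at 0.0522, 4.6 N at 0.050) fit the 4 N latched curve with the top at 0.070, so key 1 feels latched. I'll lift off and tap the other three in order. Contact on an up key should come near TCP 0.056.

Emit:
move_arm:
  commands: "0 0 0 0 0 -3 0; 0 0 0 0 0 -9 0; 0 0 0 0 0 -16 0; 0 0 0 0 8 -18 0; 0 0 0 0 24 -18 0; 0 0 0 0 38 -18 0; 0 0 0 0 42 -18 0; 0 0 0 0 42 -18 0; 0 0 0 0 42 -14 0; 0 0 0 0 42 -10 0; 0 0 0 0 42 -8 0; 0 0 0 0 42 -8 0"

```text
t: 11.72
tcp_pos: [0.5846, 0.0246, 0.0575]
tool_rot: [-3.142, 0.001, -0.013]
contact_force: [-0.1, -0.4, 0.4]
grip_width: -0.0002
grasp_force: 0.0
```

```bash
python3 - <<'E'
from h import *
from plant import sensors, optics
s=sensors.sense();c=optics.calibration("wrist");p,d=optics.get_image("wrist")
R=Ro.from_euler("xyz",c["attitude"]).as_matrix()
print(s["tcp_pos"],s["contact_force"])
v,u=np.mgrid[0:384,0:512];q=np.stack([u.ravel(),v.ravel()],1)
r=plane(c,q,0)-c["eye"];P=c["eye"]+r*(d.ravel()/(r@-R[:,2]))[:,None]
for i,(x,y) in enumerate([(.5853,.065),(.5845,.023),(.5837,-.019),(.5829,-.061)]):
    m=(abs(P[:,0]-x-.003)<.006)&(abs(P[:,1]-y)<.006)&(P[:,2]<.08)&(P[:,2]>.05);print(i+1,m.sum(),np.median(P[m,2]) if m.any() else None)
E
```

```text
[0.58464146 0.02455284 0.05750329] [-0.07163826 -0.3983386   0.3929314 ]
1 500 0.06929960296894319
2 188 0.07100867365613557
3 597 0.07312120363012609
4 588 0.07302873711636401
```

Key 1 is still latched (top 0.0693, against 0.073 for keys 3 and 4). Next I tap key 2.

Emit:
move_arm:
  commands: "0 0 0 0 0 1 0; 0 0 0 0 0 2 0; 0 0 0 0 0 2 0"

```text
t: 12.15
tcp_pos: [0.5852, 0.0244, 0.0562]
tool_rot: [-3.142, -0.0, -0.013]
contact_force: [-1.1, 1.0, 1.9]
grip_width: 0.0002
grasp_force: 1.2
```

Emit:
move_arm:
  commands: "0 0 0 0 0 1 0; 0 0 0 0 0 1.5 0; 0 0 0 0 0 1.5 0"

```text
t: 12.52
tcp_pos: [0.5851, 0.0243, 0.0545]
tool_rot: [-3.142, -0.0, -0.013]
contact_force: [0.8, 0.5, 2.4]
grip_width: 0.0
grasp_force: 1.5
```

Key 2 is up: contact came at 0.056 and it gave at about 2.5 N. Key 3 next.

Emit:
move_arm:
  commands: "0 0 0 0 0 -3 0; 0 0 0 0 0 -9 0; 0 0 0 0 0 -14 0; 0 0 0 0 10 -14 0; 0 0 0 0 28 -14 0; 0 0 0 0 40 -14 0; 0 0 0 0 42 -14 0; 0 0 0 0 42 -12 0; 0 0 0 0 42 -7 0; 0 0 0 0 42 -3 0; 0 0 0 0 42 -1 0; 0 0 0 0 42 0 0; 0 0 0 0 42 0 0; 0 0 0 0 42 0 0"

```text
t: 14.28
tcp_pos: [0.5844, -0.0175, 0.0546]
tool_rot: [-3.141, -0.0, -0.013]
contact_force: [-2.0, 2.2, 3.6]
grip_width: -0.0004
grasp_force: 1.5
```

```bash
python3 fr.py | grep -E "F|^2(29|30|31) "
```

```text
14.525 [ 0.5845 -0.0176  0.0545] F [3.6 2.5 2.7 2.3 3.5] 2.929035860572681
229 [[592.5, -14.6, 70.3], [592.2, -23.0, 70.0]]
230 [[592.2, -14.6, 70.8], [592.1, -23.0, 70.8]]
231 [[593.9, -14.7, 75.6], [593.9, -22.8, 75.7]]
```

Key 3 is up too (2.9 N, about 1.5–2 mm of travel). Key 4 next.

Emit:
move_arm:
  commands: "0 0 0 0 0 -3 0; 0 0 0 0 0 -9 0; 0 0 0 0 0 -14 0; 0 0 0 0 10 -14 0; 0 0 0 0 28 -14 0; 0 0 0 0 40 -14 0; 0 0 0 0 42 -14 0; 0 0 0 0 42 -12 0; 0 0 0 0 42 -7 0; 0 0 0 0 42 -3 0; 0 0 0 0 42 -1 0; 0 0 0 0 42 0 0; 0 0 0 0 42 0 0; 0 0 0 0 42 0 0"

```text
t: 16.27
tcp_pos: [0.5839, -0.0595, 0.0546]
tool_rot: [-3.141, -0.0, -0.013]
contact_force: [-1.4, 2.2, 3.7]
grip_width: 0.0003
grasp_force: 1.5
```

```bash
python3 fr.py | grep -E "F|^2(29|30|31) "
```

```text
16.525 [ 0.584  -0.0596  0.0546] F [3.7 3.1 4.  3.2 2.7] 3.3676080757822335
229 [[591.8, -56.6, 70.1], [591.5, -65.0, 69.7]]
230 [[591.6, -56.6, 70.7], [591.3, -65.0, 70.3]]
231 [[593.3, -56.7, 75.6], [593.4, -64.9, 75.8]]
```

Key 4 is up (about 3 N). Key 1 is confirmed as the latched one, so I'll go back, press it well down and release.

Emit:
move_arm:
  commands: "0 0 0 0 0 -5 0; 0 0 0 0 0 -13 0; 0 0 0 0 -10 -16 0; 0 0 0 0 -40 -16 0; 0 0 0 0 -75 -16 0; 0 0 0 0 -108 -16 0; 0 0 0 0 -123 -16 0; 0 0 0 0 -126 -16 0; 0 0 0 0 -126 -16 0; 0 0 0 0 -126 -10 0; 0 0 0 0 -126 -5 0; 0 0 0 0 -126 -1 0; 0 0 0 0 -126 2 0; 0 0 0 0 -126 2 0"

```text
t: 18.27
tcp_pos: [0.5853, 0.0661, 0.0523]
tool_rot: [3.141, 0.001, -0.013]
contact_force: [-1.9, -1.3, 2.5]
grip_width: 0.0
grasp_force: 1.2
```

Emit:
move_arm:
  commands: "0 0 0 0 0 1.5 0; 0 0 0 0 0 3 0; 0 0 0 0 0 4.5 0; 0 0 0 0 0 5.5 0; 0 0 0 0 0 5.5 0; 0 0 0 0 0 5.5 0"

```text
t: 19.02
tcp_pos: [0.5856, 0.0662, 0.0472]
tool_rot: [3.141, -0.0, -0.013]
contact_force: [-3.3, -1.2, 6.0]
grip_width: -0.0002
grasp_force: 2.8
```

Emit:
move_arm:
  commands: "0 0 0 0 0 0.7 0; 0 0 0 0 0 1 0; 0 0 0 0 0 1 0; 0 0 0 0 0 1 0"

```text
t: 19.52
tcp_pos: [0.5857, 0.0662, 0.0466]
tool_rot: [3.141, -0.0, -0.013]
contact_force: [-5.3, -1.8, 9.2]
grip_width: 0.0004
grasp_force: 4.6
```

Emit:
move_arm:
  commands: "0 0 0 0 0 -3 0; 0 0 0 0 0 -9 0; 0 0 0 0 0 -18 0; 0 0 0 0 0 -32 0; 0 0 0 0 0 -55 0; 0 0 0 0 0 -85 0; 0 0 0 0 0 -105 0; 0 0 0 0 0 -110 0; 0 0 0 0 0 -110 0"

```text
t: 20.65
tcp_pos: [0.5854, 0.0664, 0.1556]
tool_rot: [-3.142, 0.0, -0.013]
contact_force: [-0.0, 0.2, -0.1]
grip_width: -0.0
grasp_force: 0.0
```

```bash
python3 - <<'E'
from h import *
from plant import sensors, optics
s=sensors.sense();c=optics.calibration("wrist");p,d=optics.get_image("wrist")
R=Ro.from_euler("xyz",c["attitude"]).as_matrix()
print(s["t"],s["tcp_pos"],s["contact_force"])
v,u=np.mgrid[0:384,0:512];q=np.stack([u.ravel(),v.ravel()],1)
r=plane(c,q,0)-c["eye"];P=c["eye"]+r*(d.ravel()/(r@-R[:,2]))[:,None]
for i,(x,y) in enumerate([(.5853,.065),(.5845,.023),(.5837,-.019),(.5829,-.061)]):
    m=(abs(P[:,0]-x)<.006)&(abs(P[:,1]-y)<.006)&(P[:,2]<.08)&(P[:,2]>.05);print(i+1,m.sum(),np.median(P[m,2]) if m.any() else None)
cv2.imwrite("pics/w9.png",p[...,::-1])
E
```

```text
20.65 [0.58537901 0.06636053 0.15562523] [-0.02535879  0.21496856 -0.10703649]
1 194 0.07332988526899586
2 189 0.07330349659565263
3 186 0.07341178137667419
4 177 0.07340973639128226
```

All four key tops read 0.073, so every key is up, and the arm is clear of the desk.

```bash
python3 -c "
from plant import bot
print(bot.job_done())"
```

```text
the job is handed in; nothing more can be done
None
```

I tapped the keys in order from the red button. Key 1, next to it, was the latched one, so I pressed it fully down and released it; all four keys now stand up by the depth camera, and I handed the job in at about 21 s.

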